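Clamp a moulded frame in the inclined inspection fixture

TASK

Clamp the short black moulded frame in the inclined inspection fixture for its visual check: draw the sliding jaw right back to its rear stop to clear the nest, lay the frame flat in the nest on the sloping bed, its length along the slide and its lower long edge against the two ledges, and let go (either end may lead), then push the jaw by its grip fully home so that its prongs hold the frame against the end stop. Only then turn the red lock knob clockwise until it clicks over its detent into the locked position, and leave the fixture closed, without disturbing the things lying round it.

Things in the scene. Friction and masses are not known exactly. Their poses are not given: they have to be found in the camera images.
- frame: the workpiece: short black moulded frame (rounded rectangle with cut-outs), 46 mm wide (its x) x 85 mm long (its y) x 8 mm thick, 30 g, loose, flat on a thin grey mat (2 mm) on the bench; origin at the centre of its underside, z up. Pick it across its width at mid-length. Either end may point to the end stop; the upper face stays up
- bed: aluminium bed of the fixed fixture, sloping 30 degrees down towards the robot. Origin on its surface, 56 mm above the bench; x up the slope, y along the slide to the robot's left (level), z square to the surface. Bed-frame mm: surface x -59..67, y -131..131; rear stop of the slide at y = -112, 20 high; knob's plunger housing x 34..50, y -12..10, 29 high. Work with the tool square to the bed
- nest (a point): point on the bed (bed-frame 0, 50, 0 mm; bed's axes) where the frame's origin is when clamped, its length along y. From the nest, mm: end stop face at y = +43.5, 12 high, x -25..25; two lower ledges, faces at x = -24, 10 high, at y -42..-27 and 27..42, the gap between is for a finger. A frame laid up to 25 mm short (-y) is pushed home by the jaw
- jaw (a joint): steel sliding jaw, m along the bed's +y: 0 = drawn right back (rear stop), 0.070 = fully home (end stop); begins at 0.040 to 0.062. Moves stiffly (3 N), stays where left. Block 44 (x) x 45 mm (y), top 26 mm above the bed, front face at bed y = 6.5 mm when home; two prongs reach 35 mm further to +y, 10.5 to 14.5 mm above the bed, over the frame
- jaw_grip (a point): centre of the top of the black grip on the jaw, 55.5 mm above the bed; the grip is 34 mm along x and 16 mm along y of the bed, and 29 mm tall, on top of the jaw's block. Axes as the bed's. Moves with the jaw
- knob (a joint): red lock knob, clockwise from above, rad: 0 = free, 1.31 = locked at its stop; begins near 0. A spring plunger resists from 0.65 to 0.95 rad (0.25 N m), then snaps it on. Its cam swings in behind the jaw and is blocked by the jaw unless that is home
- knob_grip (a point): centre of the top of the knob's upright grip bar, on the knob's axis (bed-frame x = 42, y = -45.5 mm), 54 mm above the bed; z along the axis, square to the bed; x along the bar, towards its white mark, turning with it. Bar 42 mm long, 12 mm thick, 26 mm tall, on a disc 41 mm across
- green_box: bystander: closed green plastic parts box, 63 x 61 x 32 mm, on the same mat; its place may be changed with the frame's; origin under its centre
- tube: bystander: clear tube of swabs with a blue cap, 34 mm across, 104 mm tall, standing; origin under its centre
- solvent: bystander: grey bottle with a white pump cap, 53 x 52 x 122 mm, origin under its centre

How it is judged:
By the outcome, as a careful person would: the job done as asked, in the order asked, and still so for the second after the job is handed in, with the robot touching nothing.
It also fails if it takes over 69 s, if anything falls off the work surface, if the arm or the gripper's body presses on something with over 40 N, if the wrist force passes 120 N, or if a joint passes its speed limit or range.

ROBOT

A 6-joint arm with a two-finger parallel gripper is mounted at the origin on a cart in front of the work surface, level with it; the furniture and walls round the work are solid. World frame = base frame: x ahead of the robot, y to its left, z up, the work surface at z = 0. Lengths are in mm, angles in rad, forces in N, time in s.
With the tool pointing down it reaches from about 375 to 825 mm from the base axis. Payload 5.5 kg.
Tool frame: the origin (TCP) lies at the very end of the fingers, on their centre line; the grasp point (between the pads) lies 19 mm behind it (robot.grip_depth is the distance from the TCP to the grasp point, in mm); y points along the fingers, z is the direction in which the jaws open and shut, and the axes are right-handed (so a half turn about y gives the same grasp; the last joint's range is limited). The gripper opens to 85 mm and grips with 20 to 120 N. Pads are 22 mm wide; open, the fingers measure 114 mm over their backs; the gripper's body (76 mm by 85 mm) begins 54 mm behind the grasp point. The pads swing forward as they close: fully open they stand 13 mm farther back than shut.
Start: joints at [1.287, 0.314, -0.047, 1.21, 0, 1.571], TCP at [168, 575.995, 231.299] pointing down, gripper open.
Joint ranges: [-2.67, 2.67], [-0.69, 1.73], [-1.03, 1.25], [-2.08, 2.16], [-1.42, 1.45], [-3.14, 3.14]. Speed limits (rad/s): [2.39, 2.39, 3.01, 3.14, 3.14, 3.14].

INTERFACE

Orientations are given as a unit quaternion [x, y, z, w].
In Python, from bench import robot, kin, cams, sensors gives the robot as it stands. Calls block until the motion is done:
- robot.reach(position, orientation): joint-space move of the TCP to a pose.
- robot.servo_line(position, rotation=None, feed=150, max_force=None): straight line of the TCP; rotation=None keeps the orientation; feed is the mean speed in mm/s. With max_force (N) it stops when the force on the tool has changed by that much, and returns True; else False.
- robot.move_j(angles): joint-space move.
- robot.gripper_to(opening): finger opening in mm; the grip force is fixed at half the most; returns when the fingers have stopped.
- robot.sleep(seconds).
- kin.ik(position, orientation): joint angles nearest the present ones, or None.
- cams.snapshot(name): name is "side" or "top"; returns a dict with "img" (400x640x3 uint8, red, green, blue), "K" (3x3 intrinsics, pixels), "extrinsics" (4x4, takes a point from camera to world coordinates). Camera axes: x right, y down, z forward; pixel columns grow to the right and rows downward; lengths in mm; the calibration is good to about 2 mm. A picture is of the moment at which its call begins. There is no depth.
A pose or a line that the arm cannot do raises robot.Unreachable and nothing moves.
- robot.close_job(): hands the job in, once; it reports no verdict.
Trained networks look in a picture, given as the dict that the camera call returned (one of the last four; its "shot" number tells which), for a name from the list of things; names that differ only in an ending like _2 or _b are one class to them, and where a whole thing is asked for, a point or a joint stands for the part that bears it (a point fixed in the world has none). Each returns a list of dicts, best first, with "conf" (0 to 1); they miss things now and then, are a little off and sometimes report something else, mostly with a low value. They report only what shows in the picture. A call takes as long as a camera call.
- cams.find_in(picture, thing): "position" ([column, row] as shares, 0 to 1, of the picture: columns of its width, rows of its height, amid what is visible of it).
- cams.trace(picture, thing): "region" (400x640 bool, what is visible of it) and "position" ([column, row] as shares, 0 to 1, of the picture: columns of its width, rows of its height, amid what is visible of it).
- cams.spot_point(picture, thing): "position" ([column, row] as shares, 0 to 1, of the picture: columns of its width, rows of its height: a listed point, or the origin of a listed thing).
Readings, each from a call of its own:
- sensors.get_time_s(): time.
- sensors.get_qpos(): joint angles.
- sensors.get_dq(): joint speeds.
- sensors.get_joint_torque(): joint torques, N m.
- sensors.get_tool_pos(): TCP position.
- sensors.get_ee_rot(): TCP orientation.
- sensors.get_contact_force(): force on the tool from outside, world axes, zero at the start.
- sensors.get_moment(): the same for the moment, N m.
- sensors.get_gripper_width(): finger opening in mm.
Only numpy, scipy, OpenCV 4.12 (cv2) and the standard library are available. Lean on these libraries where they do the work, as an engineer would, in place of code of your own. Each camera call takes 0.05 s, during which the arm holds its last target. There are 200 camera calls.

## Working session

There is one attempt and no reset: what is moved stays moved. The work goes in short steps, each a Python script; the robot and the scene stay as the last script left them, time stands still between calls to the robot, and variables do not carry over. Pictures are saved under pics/ and viewed, about 8 in all and at most 12, crops included, and the job is handed in when it is done.

```bash
ls; mkdir -p pics
python3 - <<'E'
from bench import robot,kin,cams,sensors
import cv2,numpy as np
for n in("side","top"):
    p=cams.snapshot(n); cv2.imwrite(f"pics/{n}0.png",p["img"][:,:,::-1])
    print(n,np.round(p["K"],1).tolist(),np.round(p["extrinsics"],3).tolist())
    for t in["frame","bed","nest","jaw_grip","knob_grip","green_box","tube","solvent"]:
        r=cams.spot_point(p,t)
        print(t,[(np.round(np.array(d["position"])*[640,400],1).tolist(),round(d["conf"],2)) for d in r[:2]])
print(sensors.get_time_s(),sensors.get_ee_rot(),sensors.get_gripper_width())
E
```

```text
pics
side [[403.5, 0.0, 322.6], [0.0, 403.5, 200.3], [0.0, 0.0, 1.0]] [[1.0, 0.006, 0.025, 463.871], [-0.014, -0.687, 0.726, -860.015], [0.022, -0.726, -0.687, 821.012], [0.0, 0.0, 0.0, 1.0]]
frame [([289.0, 257.3], 0.61), ([289.1, 298.8], 0.31)]
bed [([354.0, 238.6], 0.63), ([365.0, 187.0], 0.25)]
nest [([353.2, 222.3], 0.56)]
jaw_grip [([341.6, 235.1], 0.58)]
knob_grip [([361.0, 233.6], 0.85)]
green_box [([290.7, 299.5], 0.7)]
tube [([365.9, 189.7], 0.77)]
solvent [([350.9, 159.7], 0.55), ([343.2, 236.1], 0.54)]
top [[480.4, 0.0, 321.9], [0.0, 480.4, 198.3], [0.0, 0.0, 1.0]] [[0.425, -0.836, 0.347, 24.101], [-0.905, -0.395, 0.156, -267.552], [0.007, -0.381, -0.925, 1346.315], [0.0, 0.0, 0.0, 1.0]]
frame [([357.9, 255.3], 0.89)]
bed [([373.5, 197.8], 0.62), ([259.2, 151.6], 0.47)]
nest [([358.0, 191.7], 0.59)]
jaw_grip [([379.5, 204.9], 0.63)]
knob_grip [([394.1, 196.5], 0.56)]
green_box [([399.7, 273.4], 0.82)]
tube [([303.9, 155.9], 0.7)]
solvent [([259.7, 149.0], 0.79)]
0.9 [-0.6999923   0.09999896 -0.10000738  0.7000068 ] 85.40343967562674
```

```bash
cat > h.py <<'E'
from bench import robot,kin,cams,sensors
import cv2,numpy as np
from scipy.spatial.transform import Rotation as R
from scipy.optimize import least_squares
def ray(p,uv):
    E=np.array(p["extrinsics"]);d=np.linalg.inv(p["K"])@[uv[0],uv[1],1]
    return E[:3,3],E[:3,:3]@d
def onz(p,uv,z):
    o,d=ray(p,uv);return o+d*(z-o[2])/d[2]
def tri(ps,uvs):
    A=np.zeros((3,3));b=np.zeros(3);l=[]
    for p,uv in zip(ps,uvs):
        o,d=ray(p,uv);d=d/np.linalg.norm(d);M=np.eye(3)-np.outer(d,d);A+=M;b+=M@o;l.append((o,M))
    x=np.linalg.solve(A,b);return x,[np.linalg.norm(M@(x-o)) for o,M in l]
def proj(p,X):
    E=np.linalg.inv(p["extrinsics"]);X=np.atleast_2d(X);c=X@E[:3,:3].T+E[:3,3];q=c@np.array(p["K"]).T;return q[:,:2]/q[:,2:]
def bedR(yaw): # bed axes in world; x up slope
    return (R.from_euler('z',yaw)*R.from_euler('y',-np.pi/6)).as_matrix()
E
python3 - <<'E'
from h import *
P={n:cams.snapshot(n) for n in("side","top")}
uv={}
for t in["frame","bed","nest","jaw_grip","knob_grip","green_box","tube","solvent"]:
    r=[cams.spot_point(P[n],t) for n in P]
    if all(r):
        q=[np.array(k[0]["position"])*[640,400] for k in r]
        x,e=tri(list(P.values()),q);print(t,x.round(1),np.round(e,1),[k[0]["conf"] for k in r])
s=P["side"]["img"][130:330,230:430];t=P["top"]["img"][120:320,240:440]
im=np.hstack([cv2.resize(a,(400,400),interpolation=cv2.INTER_CUBIC) for a in(s,t)])
im=cv2.resize(im,(800,400));cv2.imwrite("pics/a.png",im[:,:,::-1])
print(R.from_quat(sensors.get_ee_rot()).as_matrix().round(2))
E
```

```text
frame [ 402.  -216.9   17.4] [2.1 2.1] [0.88, 0.88]
bed [ 575.3 -179.9   43. ] [2.5 2.5] [0.87, 0.85]
nest [ 566.  -137.7   63.1] [0.9 0.9] [0.73, 0.84]
jaw_grip [ 538.5 -217.2  103.4] [6.2 6.2] [0.87, 0.58]
knob_grip [ 574.9 -232.2  120.3] [2.5 2.5] [0.69, 0.5]
green_box [ 413.7 -336.7   11.7] [0.8 0.8] [0.7, 0.71]
tube [624.8  55.7  16.8] [0.8 0.8] [0.8, 0.53]
solvent [592.  211.2  -4.4] [6.1 6.1] [0.65, 0.89]
[[ 0.96 -0.    0.28]
 [-0.28 -0.    0.96]
 [ 0.   -1.   -0.  ]]
```

View pics/a.png

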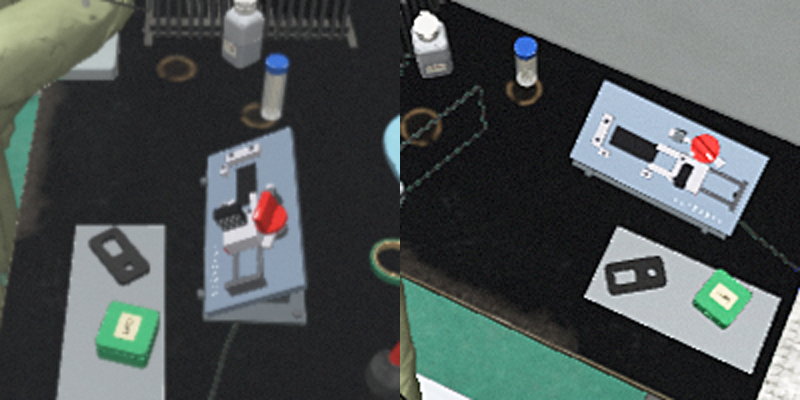

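View pics/side0.png

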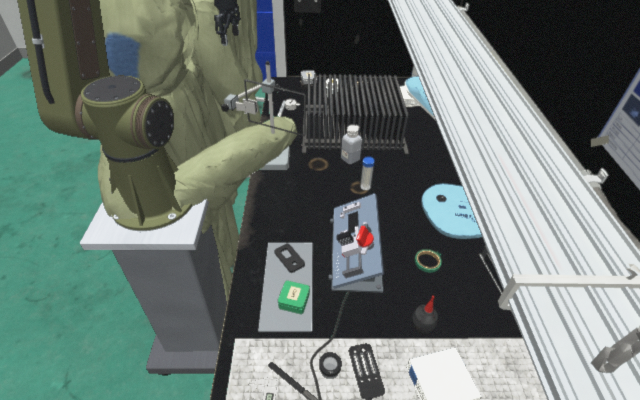

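The crops show the bed with +y at the far left of the robot's view, the frame and green box on the mat with the frame closer to the bed's +y end, and the jaw forward with the knob beside it. Next I fit the bed and frame poses.

Run:
```python
from h import *
P={n:cams.snapshot(n) for n in("side","top")}
pl=list(P.values())
# bed corners (hand read), order: (+y,lo x),(+y,hi x),(-y,hi x),(-y,lo x)
C={"side":np.array([[207,154],[290,128],[305,291],[205,313]])/2+[230,130],"top":np.array([[170,157],[205,80],[370,157],[335,237]])/2+[240,120]}
B=np.array([[-59,131,0],[67,131,0],[67,-131,0],[-59,-131,0.]])
W=lambda q,X:np.atleast_2d(X)@bedR(q[2]).T+[q[0],q[1],56]
f=lambda q:np.concatenate([(proj(P[n],W(q,B))-C[n]).ravel() for n in P])
q=least_squares(f,[565,-185,0],x_scale=[1,1,.01],loss="soft_l1").x;print("corner",q,f(q).round(1))
# outline refinement with traced regions
obs={}
for n in P:
    r=cams.trace(P[n],"bed");m=r[0]["region"].astype(np.uint8)
    print(n,r[0]["conf"],m.sum());cv2.imwrite(f"pics/m_{n}.png",m*255)
    obs[n]=m
for n in P:
    r=cams.trace(P[n],"frame")
    m=r[0]["region"].astype(np.uint8);c=max(cv2.findContours(m,0,1)[0],key=cv2.contourArea)[:,0,:]
    X=np.array([onz(P[n],u,6) for u in c])
    (cx,cy),(w,h),a=cv2.minAreaRect(X[:,:2].astype(np.float32));print("frame",n,r[0]["conf"],cx,cy,w,h,a)
# knob/jaw
for t in("jaw_grip","knob_grip","nest"):
    for n in P:
        u=np.array(cams.spot_point(P[n],t)[0]["position"])*[640,400]
        o,d=ray(P[n],u);M=bedR(q[2]);h={"jaw_grip":55.5,"knob_grip":54,"nest":0}[t]
        o=M.T@(o-[q[0],q[1],56]);d=M.T@d;print(t,n,(o+d*(h-o[2])/d[2]).round(1))
ims=[]
for n,(x,y) in{"side":(325,190),"top":(320,152)}.items():
    S=6;im=cv2.resize(P[n]["img"][y:y+105,x:x+66] if n=="side" else P[n]["img"][y:y+95,x:x+105],None,fx=S-1,fy=S-1,interpolation=cv2.INTER_CUBIC)[:,:,::-1].copy()
    pr=(proj(P[n],W(q,B))-[x,y]+.5)*(S-1)
    cv2.polylines(im,[pr.round().astype(int)],True,(0,255,0),1)
    k=(proj(P[n],W(q,[[42,-45.5,54],[0,50,0],[0,0,55.5],[0,-112,0]]))-[x,y]+.5)*(S-1)
    for c in k: cv2.circle(im,tuple(c.round().astype(int)),3,(255,0,255),1)
    ims.append(im)
H=max(i.shape[0] for i in ims);im=np.hstack([cv2.copyMakeBorder(i,0,H-i.shape[0],0,0,0) for i in ims]);s=min(800/im.shape[1],600/im.shape[0],1);print(im.shape)
cv2.imwrite("pics/b.png",im[:, :] if s==1 else cv2.resize(im,None,fx=s,fy=s))
```

```text
corner [ 5.68288951e+02 -1.87272872e+02 -4.49378056e-02] [ 0.1  1.8 -0.1 -0.4 -0.1 -2.5 -0.2  1.   0.3  0.1  0.3 -0.1  0.4  0.1
 -1.5 -0.6]
side 0.62 3916
top 0.73 3895
frame side 0.82 404.5986328125 -209.85995483398438 48.48573303222656 88.81678771972656 35.318443298339844
frame top 0.68 404.48553466796875 -209.8300323486328 46.949012756347656 84.05182647705078 34.98827362060547
jaw_grip side [ -1.6 -35.   55.5]
jaw_grip top [-10.3 -18.7  55.5]
knob_grip side [ 46.1 -31.4  54. ]
knob_grip top [ 33.6 -47.3  54. ]Traceback (most recent call last):
  File "<stdin>", line 24, in <module>
IndexError: list index out of range
```

```bash
cat > ov.py <<'E'
from h import *
def W(q,X): return np.atleast_2d(X)@bedR(q[2]).T+[q[0],q[1],56]
B=np.array([[-59,131,0],[67,131,0],[67,-131,0],[-59,-131,0.]])
def overlay(P,q,name,pts=[]):
    ims=[]
    for n,(x,y,w,h) in{"side":(325,188,64,108),"top":(318,152,112,90)}.items():
        S=4.5;S=5 if n=="side" else 4
        im=cv2.resize(P[n]["img"][y:y+h,x:x+w],None,fx=S,fy=S,interpolation=cv2.INTER_CUBIC)[:,:,::-1].copy()
        T=lambda X:((proj(P[n],W(q,X))-[x,y]+.5)*S).round().astype(int)
        cv2.polylines(im,[T(B)],True,(0,255,0),1)
        for c in T(pts): cv2.circle(im,tuple(map(int,c)),2,(255,0,255),-1)
        ims.append(im)
    H=max(i.shape[0] for i in ims)
    cv2.imwrite(name,np.hstack([cv2.copyMakeBorder(i,0,H-i.shape[0],0,0,0) for i in ims]))
E
python3 - <<'E'
from ov import *
P={n:cams.snapshot(n) for n in("side","top")}
q=np.array([568.3,-187.3,-.045])
# refine: maximise overlap of projected slab hull with non-dark-blueish colour mask
M={}
for n in P:
    hsv=cv2.cvtColor(P[n]["img"],cv2.COLOR_RGB2HSV)
    hull=cv2.convexHull(proj(P[n],W(q,B*[1.15,1.08,1])).round().astype(np.int32));z=np.zeros((400,640),np.uint8);cv2.fillPoly(z,[hull],1)
    b=((hsv[...,0]>95)&(hsv[...,0]<125)&(hsv[...,1]>45)&(hsv[...,2]>110)&(z>0)).astype(np.uint8)
    c=np.vstack([k for k in cv2.findContours(b,0,2)[0] if cv2.contourArea(k)>20]);h=cv2.convexHull(c)[:,0,:]
    ap=cv2.approxPolyDP(h.reshape(-1,1,2),3,True)[:,0];print(n,ap.tolist())
    m=np.zeros((400,640),np.uint8);cv2.fillPoly(m,[h],255);M[n]=m
def cost(q):
    s=0
    for n in P:
        z=np.zeros((400,640),np.uint8);cv2.fillPoly(z,[((proj(P[n],W(q,B)))*16).round().astype(np.int32)],255,cv2.LINE_AA,4)
        s+=np.abs(z.astype(float)-M[n]).sum()/255
    return s
from scipy.optimize import minimize
r=minimize(cost,q,method="Nelder-Mead",options=dict(initial_simplex=[q,q+[4,0,0],q+[0,4,0],q+[0,0,.03]]))
print(r.x,r.fun,cost(q))
overlay(P,r.x,"pics/b.png",[[42,-45.5,54],[0,50,0],[0,-16,55.5],[0,93.5,12]])
E
```

```text
side [[374, 194], [382, 272], [333, 286], [334, 208]]
top [[342, 160], [424, 199], [405, 237], [325, 198]]
[ 5.68888660e+02 -1.83036610e+02 -4.91829322e-02] 178.73333333333335 332.0470588235294
```

View pics/b.png

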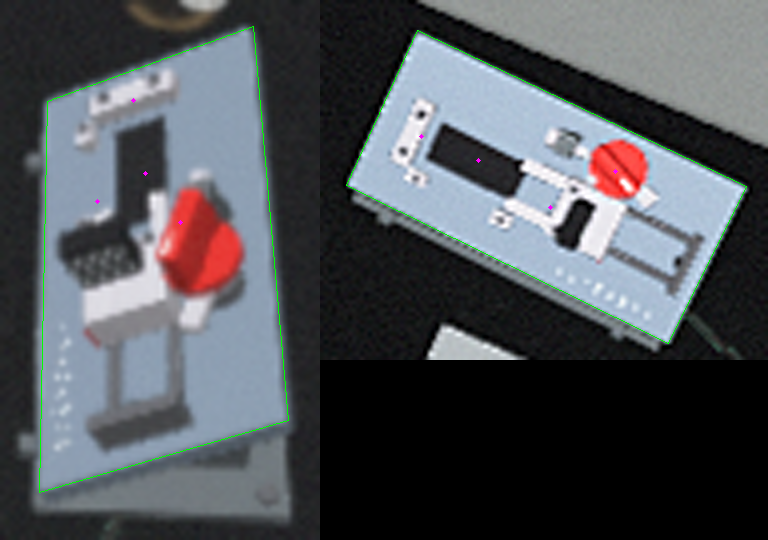

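The outline fits in both views. The knob bar runs diagonally in the top view, from (598,146) to (630,188) with the white mark at the lower right. The jaw grip is at about (577,222) in the top view. Now I convert these to bed coordinates and check IK for all the poses.

```bash
cat >> ov.py <<'E'
Q=np.array([568.9,-183.0,-.0492])
M=bedR(Q[2])
def tobed(p,uv,h,q=Q):
    o,d=ray(p,uv);m=bedR(q[2]);o=m.T@(o-[q[0],q[1],56]);d=m.T@d;return o+d*(h-o[2])/d[2]
def quat(zdir,down):
    y=np.array(down)/np.linalg.norm(down);z=np.array(zdir,float);z-=y*(y@z);z/=np.linalg.norm(z)
    return R.from_matrix(np.c_[np.cross(y,z),y,z]).as_quat()
def bq(a,s=1): # opening dir at angle a (rad) from bed x, about bed z
    return quat(s*M@[np.cos(a),np.sin(a),0],-M[:,2])
def bp(x,y,z): return W(Q,[x,y,z])[0]
FR=np.array([404.5,-209.8]);FA=np.radians(35.15)
def fq(s=1): return quat([s*np.cos(FA),s*np.sin(FA),0],[0,0,-1])
E
python3 - <<'E'
from ov import *
P={n:cams.snapshot(n) for n in("side","top")}
t=lambda u,h:tobed(P["top"],np.array([(u[0]-320)/4+318-.5,u[1]/4+152-.5]),h)[:2].round(1)
s=lambda u,h:tobed(P["side"],np.array([u[0]/5+325-.5,u[1]/5+188-.5]),h)[:2].round(1)
print("grip",t((577,222),55.5),s((98,238),55.5)); print("bar",t((598,146),54),t((630,188),54),t((607,161),54))
print("red",[tobed(P[n],np.array(cams.find_in(P[n],"knob")[0]["position"])*[640,400]-.5,45).round(1) for n in P])
m=cams.trace(P["top"],"jaw_grip")
# grip black pixels
for sg in(1,-1):
    for nm,p,qq in[("frame",[*FR,6],fq(sg)),("frameUp",[*FR,200],fq(sg)),("nest",bp(0,48,2),bq(0,sg)),("nestUp",bp(0,48,120),bq(0,sg)),("jaw",bp(0,-35,30),bq(np.pi/2,sg)),("jawback",bp(0,-90,30),bq(np.pi/2,sg))]+[(f"knob{a:.2f}",bp(42,-45.5,32),bq(a,sg)) for a in(0,.8,1.57,2.36,-.8)]:
        j=kin.ik(p,qq);print(nm,sg,None if j is None else np.round(j,2))
E
```

```text
grip [ -1.4 -37.6] [  0.2 -40.2]
bar [ 52.5 -27.9] [ 35.8 -60.2] [ 45.8 -37.9]
red [array([ 54.6, -64.5,  45. ]), array([ 41.6, -38.7,  45. ])]
frame 1 [-0.48  0.27 -0.69  0.61  0.    0.48]
frameUp 1 [-0.48  0.06 -0.43  1.08  0.    0.48]
nest 1 [-0.3   0.13 -0.9   0.03  0.13  1.35]
nestUp 1 [-0.34 -0.15 -0.87  0.34  0.15  1.31]
jaw 1 [-0.5   0.12 -0.83  0.14  0.22 -0.39]
jawback 1 [-0.6   0.16 -0.77  0.18  0.27 -0.49]
knob0.00 1 [-0.48  0.14 -0.73  0.21  0.21  1.19]
knob0.80 1 [-0.48  0.14 -0.73  0.21  0.21  0.39]
knob1.57 1 [-0.48  0.14 -0.73  0.21  0.21 -0.38]
knob2.36 1 [-0.48  0.14 -0.73  0.21  0.21 -1.17]
knob-0.80 1 [-0.48  0.14 -0.73  0.21  0.21  1.99]
frame -1 [-0.48  0.27 -0.69  0.61  0.   -2.66]
frameUp -1 [-0.48  0.06 -0.43  1.08  0.   -2.66]
nest -1 [-0.3   0.13 -0.9   0.03  0.13 -1.79]
nestUp -1 [-0.34 -0.15 -0.87  0.34  0.15 -1.83]
jaw -1 [-0.5   0.12 -0.83  0.14  0.22  2.75]
jawback -1 [-0.6   0.16 -0.77  0.18  0.27  2.65]
knob0.00 -1 [-0.48  0.14 -0.73  0.21  0.21 -1.95]
knob0.80 -1 [-0.48  0.14 -0.73  0.21  0.21 -2.75]
knob1.57 -1 [-0.48  0.14 -0.73  0.21  0.21  2.76]
knob2.36 -1 [-0.48  0.14 -0.73  0.21  0.21  1.97]
knob-0.80 -1 [-0.48  0.14 -0.73  0.21  0.21 -1.15]
```

Run:
```python
from ov import *
q=bq(np.pi/2,1)
robot.reach(bp(0,-39,170),q); robot.gripper_to(50)
print("t",sensors.get_time_s())
print(robot.servo_line(bp(0,-39,32),q,feed=150,max_force=15))
P={n:cams.snapshot(n) for n in("side","top")};overlay(P,Q,"pics/c.png",[[0,-39,55.5]])
robot.gripper_to(8); print("w",sensors.get_gripper_width(),sensors.get_contact_force(),sensors.get_time_s())
f0=np.array(sensors.get_contact_force())
print(robot.servo_line(bp(0,-105,32),q,feed=40,max_force=22))
print("bed tcp",M.T@(np.array(sensors.get_tool_pos())-[Q[0],Q[1],56]),M.T@(np.array(sensors.get_contact_force())-f0),sensors.get_time_s())
```

```text
t 6.125
False
w 14.64705266190387 [-4.92269347  2.26490855  6.79019929] 7.6917
True
bed tcp [  0.4885396  -82.99768597  32.61892823] [ 1.87086027  2.24336918 -1.40778694] 8.825
```

View pics/c.png

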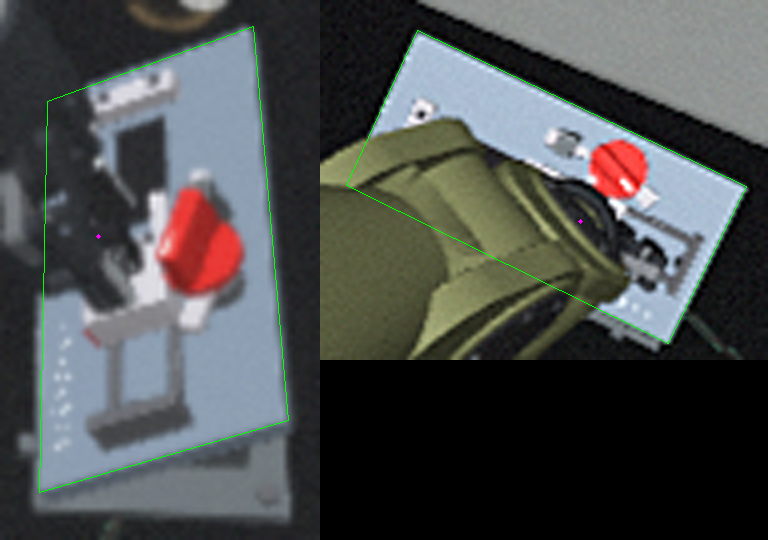

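Run:
```python
from ov import *
q=bq(np.pi/2,1)
b=lambda:(M.T@(np.array(sensors.get_tool_pos())-[Q[0],Q[1],56])).round(2)
print(robot.servo_line(bp(0.5,-93,32.6),q,feed=30,max_force=32),b(),M.T@sensors.get_contact_force())
robot.gripper_to(40); print(b(),robot.servo_line(bp(0.5,b()[1],130),q,feed=250))
robot.reach([*FR,200],fq(1)); robot.gripper_to(66)
print(sensors.get_time_s())
P={n:cams.snapshot(n) for n in("side","top")};overlay(P,Q,"pics/d.png",[[0,b()[1]*0-86,55.5],[0,-63.5,26],[0,-112,20]])
```

```text
False [  0.4  -83.45  32.57] [ 3.62800424 29.08632542 17.64332067]
[  0.66 -93.55  32.74] False
11.575
```

View pics/d.png

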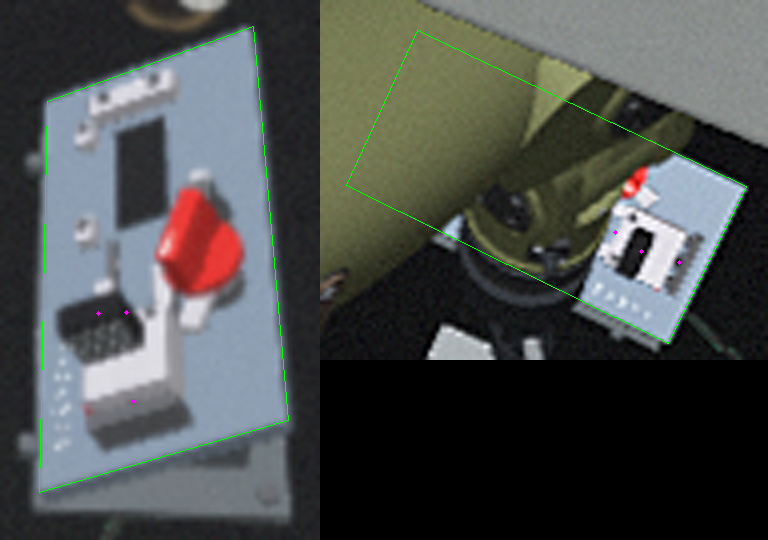

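The jaw is at its rear stop: it held still under 29 N, and the picture shows its front at the predicted place. Next I pick the frame.

Run:
```python
from ov import *
b=lambda:(M.T@(np.array(sensors.get_tool_pos())-[Q[0],Q[1],56])).round(2)
q=fq(1)
robot.servo_line([*FR,25],q,feed=250); print(robot.servo_line([*FR,3.5],q,feed=50,max_force=10))
robot.gripper_to(36); print("w",sensors.get_gripper_width(),np.round(sensors.get_contact_force(),1),sensors.get_tool_pos())
robot.servo_line([*FR,110],q,feed=200); print("w",sensors.get_gripper_width())
robot.reach(bp(4,40,110),bq(0,1));print(b(),sensors.get_time_s())
P={n:cams.snapshot(n) for n in("side","top")};cv2.imwrite("pics/e.png",cv2.resize(np.hstack([P["side"]["img"][130:330,230:430],P["top"]["img"][110:310,240:440]]),(800,400))[:,:,::-1])
```

```text
False
w 43.79850209472703 [-1.2  0.4  5.8] [ 404.73176755 -209.88561274    4.1664534 ]
w 43.91541974926825
[  2.46  40.07 109.33] 14.9417
```

View pics/e.png

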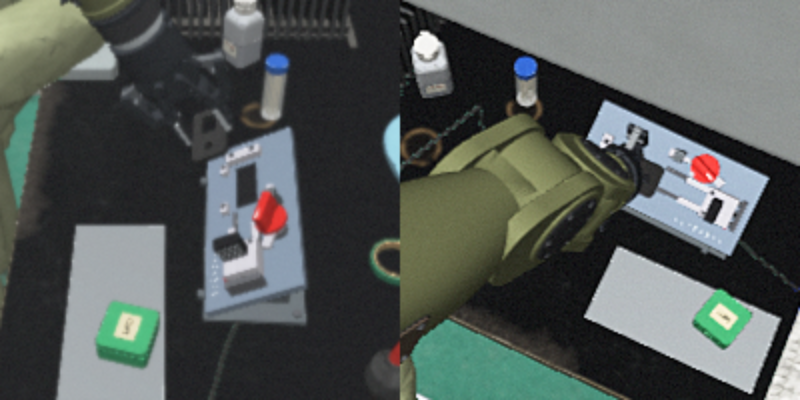

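The frame is held and the mat now carries only the box. I lower it onto the bed and slide it against the ledges.

Run:
```python
from ov import *
b=lambda:(M.T@(np.array(sensors.get_tool_pos())-[Q[0],Q[1],56])).round(2)
F=lambda:(M.T@np.array(sensors.get_contact_force())).round(1)
q=bq(0,1)
robot.servo_line(bp(4,40,18),q,feed=200);print(b(),F())
print(robot.servo_line(bp(4,40,0.5),q,feed=25,max_force=6),b(),F())
z=b()[2]
print(robot.servo_line(bp(-6,40,z+.3),q,feed=20,max_force=8),b(),F())
robot.gripper_to(54);print(b(),F(),sensors.get_gripper_width())
robot.servo_line(bp(b()[0],40,60),q,feed=200)
robot.reach(bp(-40,40,190),q);print(sensors.get_time_s())
P={n:cams.snapshot(n) for n in("side","top")};overlay(P,Q,"pics/f.png",[[-23,0,0]])
```

```text
[ 3.44 39.85 17.78] [-0.4  0.  -0.7]
True [ 4.28 39.93  3.28] [-0.3  0.4  5.9]
True [-2.88 40.02  3.38] [ 1.7 -0.2  0.4]
[-3.71 40.2   3.21] [ 1.2 -0.2 -0. ] 54.212885555451
17.9333
```

View pics/f.png

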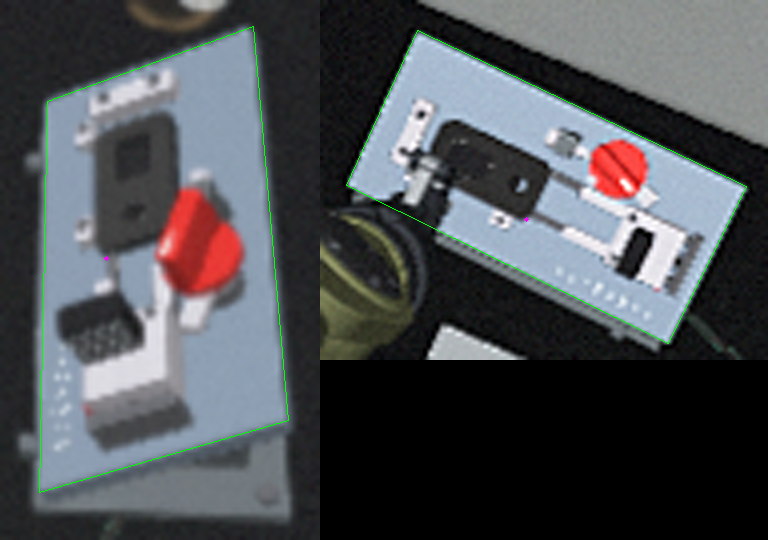

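The frame lies flat against both ledges, about 10 mm short of the end stop, with the prongs clear of it. Now I push the jaw home.

Run:
```python
from ov import *
b=lambda:(M.T@(np.array(sensors.get_tool_pos())-[Q[0],Q[1],56])).round(2)
F=lambda:(M.T@np.array(sensors.get_contact_force())).round(1)
q=bq(np.pi/2,1)
robot.reach(bp(0,-84,120),q);robot.gripper_to(45)
print(robot.servo_line(bp(0,-84,32.5),q,feed=150,max_force=15),b())
robot.gripper_to(8);print(b(),F(),sensors.get_gripper_width())
print(robot.servo_line(bp(0,-24,32.5),q,feed=60,max_force=25),b(),F())
print(robot.servo_line(bp(0,-5,32.5),q,feed=25,max_force=32),b(),F())
print(robot.servo_line(bp(0,-5,32.5),q,feed=25,max_force=35),b(),F())
y=b()[1]
robot.gripper_to(40);print(b(),F());robot.servo_line(bp(0,b()[1],130),q,feed=250)
robot.reach(bp(-60,-120,190),q);print(sensors.get_time_s())
P={n:cams.snapshot(n) for n in("side","top")};overlay(P,Q,"pics/g.png",[[-2,y,55.5]])
```

```text
False [  0.16 -84.03  32.77]
[  0.91 -83.05  33.57] [-0.5  4.5  9.2] 14.542346494007038
False [  0.93 -24.55  33.57] [-0.1 -0.6 11.4]
False [  0.95 -12.52  33.59] [ -3.7 -23.   -0. ]
False [  0.99 -12.54  33.61] [ -2.6 -22.7   0.1]
[ 2.000e-02 -4.520e+00  3.261e+01] [-0.3 -0.7  0.2]
24.7833
```

View pics/g.png

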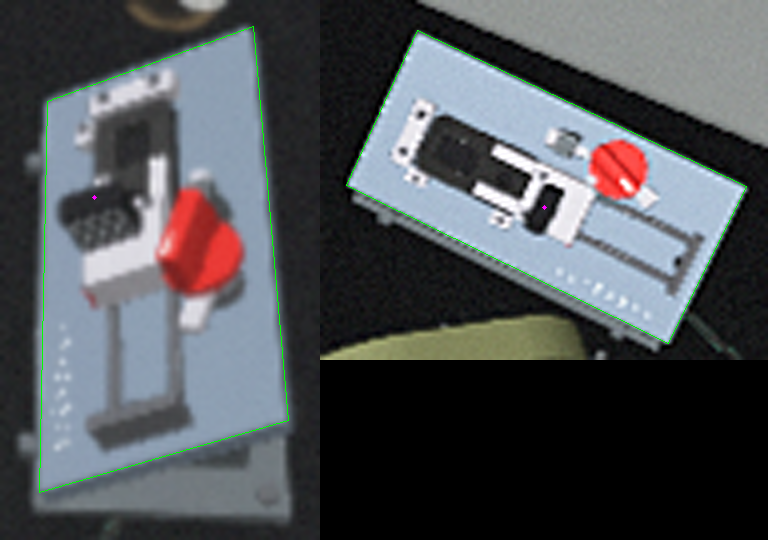

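Jaw travel was about 71 mm and the picture shows it home over the frame against the end stop. Now the knob.

Run:
```python
from ov import *
b=lambda:(M.T@(np.array(sensors.get_tool_pos())-[Q[0],Q[1],56])).round(2)
F=lambda:(M.T@np.array(sensors.get_contact_force())).round(1)
T=lambda:(M.T@np.array(sensors.get_moment())).round(2)
a0=np.radians(-27.5);q=bq(a0,-1);X=(41.,-45.)
robot.reach(bp(*X,130),q);robot.gripper_to(25)
print(robot.servo_line(bp(*X,65),q,feed=200),robot.servo_line(bp(*X,34),q,feed=50,max_force=12),b(),F())
robot.gripper_to(4);print(b(),F(),T(),sensors.get_gripper_width(),sensors.get_time_s())
z=b();X=(41.,-45.)
for d in(.1,.25,.4,.55,.7,.85,1.0,1.15,1.28,1.36):
    robot.reach(bp(*X,34),bq(a0-d,-1)); 
    print(d,b(),F(),T(),np.round(sensors.get_qpos()[5],2),round(sensors.get_time_s(),2))
```

```text
False False [ 40.9  -44.94  33.87] [-0.6 -1.3  0.2]
[ 41.   -44.92  34.25] [-1.4  0.5  2.8] [ 0.18  0.73 -0.03] 10.49303093609895 27.4667
0.1 [ 41.17 -44.96  34.23] [-0.9  0.5  4.3] [ 0.19  0.78 -0.03] -1.38 27.72
0.25 [ 41.31 -45.12  34.21] [-0.3  0.6  6.1] [ 0.13  0.66 -0.03] -1.23 27.98
0.4 [ 41.52 -45.28  34.24] [ 0.5 -0.4  6.5] [-0.03  0.54 -0.02] -1.08 28.25
0.55 [ 41.61 -45.56  34.23] [-0.3 -0.6  4.5] [-0.21  0.48  0.13] -0.93 28.52
0.7 [ 41.74 -45.77  34.24] [ 0.8 -2.8  2.1] [-0.44  0.37 -0.02] -0.78 28.78
0.85 [ 41.85 -45.97  34.22] [ 0.9 -4.8  6.6] [-1.02  0.14 -0.09] -0.63 29.05
1.0 [ 41.96 -46.15  34.25] [ 2.6 -5.5  4.1] [-1.06  0.11 -0.05] -0.48 29.32
1.15 [ 41.87 -46.33  34.25] [ 1.3 -6.7  3.4] [-1.32  0.3   1.34] -0.33 29.58
1.28 [ 41.93 -46.29  34.39] [ 0.  -6.5  7.9] [-1.35  0.61  3.4 ] -0.21 29.83
1.36 [ 42.22 -46.45  34.28] [ 0.4 -7.1  4.3] [-1.73  0.94  4.35] -0.13 30.08
```

Run:
```python
from ov import *
T=lambda:(M.T@np.array(sensors.get_moment())).round(2)
a0=np.radians(-27.5)
q=bq(a0-1.15,-1);robot.reach(bp(41.5,-45.5,34),q);print(T())
robot.gripper_to(25);print(T());robot.servo_line(bp(41.5,-45.5,130),q,feed=200)
robot.reach(bp(-100,-45,230),q);print(sensors.get_time_s())
P={n:cams.snapshot(n) for n in("side","top")};overlay(P,Q,"pics/i.png",[[-2,-12.5,55.5]])
```

```text
[-1.15  0.48  1.07]
[-0.02  0.52  0.04]
32.05
```

View pics/i.png

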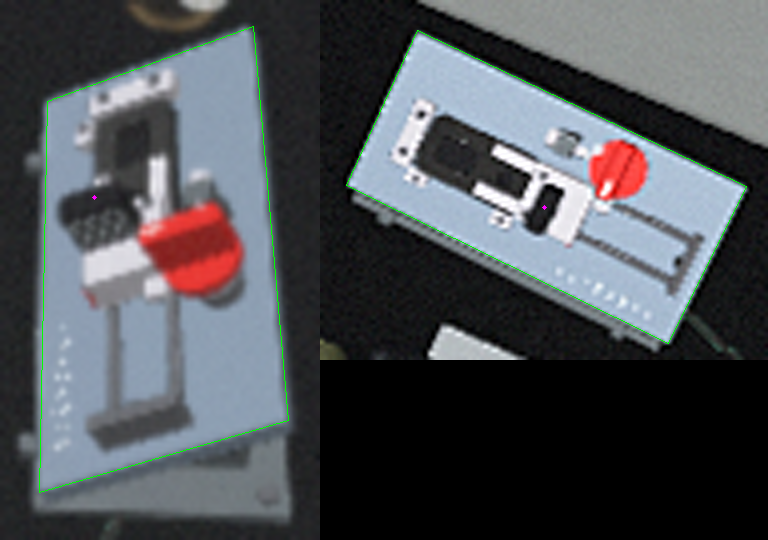

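Run:
```python
from h import *
P={n:cams.snapshot(n) for n in("side","top")}
for n in P:
    a=cv2.imread(f"pics/{n}0.png")[:,:,::-1]
    for t in("green_box","tube","solvent"):
        r=cams.find_in(P[n],t);print(n,t,(np.array(r[0]["position"])*[640,400]).round(1) if r else None)
print(np.round(sensors.get_contact_force(),1),sensors.get_time_s())
robot.close_job()
```

```text
side green_box [292. 298.]
side tube [367.1 173.1]
side solvent [352.1 145.9]
top green_box [400.1 268.3]
top tube [303.4 149.3]
top solvent [258.  141.5]
[-0.1 -0.7 -0.9] 32.55
the job is handed in; nothing more can be done
```

The frame is clamped and locked in the fixture, and I handed the job in at about 32.6 s of the 69 s allowed. The order was as asked: jaw back, frame laid, jaw home, then knob.

- **Jaw back:** it held still against the rear stop under a 29 N pull.
- **Frame:** it was laid flat, slid down until it met the ledges, and released about 10 mm short of the end stop.
- **Jaw home:** it travelled about 71 mm against the 70 mm given. It stopped firmly at about 23 N, and the picture shows the prongs over the frame against the end stop.
- **Knob:** it passed its detent and came up hard against its stop, at about 4 N m. The gripper's zero-torque angle puts the bar along the slope, and the picture reads about 8° from that. I take it as locked.

**Checks that disagreed:**
- My first reading of the bar's angle looks about 12° off, so closing the gripper probably turned the knob about 0.2 rad before I started turning it. By then the jaw was already home.
- The ledges were met about 2 mm lower down the slope than my fitted bed position predicted. The pictures show the frame against both ledges.

The last pictures show the box, tube and bottle where they began, as far as I could tell. I compared the final positions with earlier pictures only by eye. The arm ended clear of everything, with the force reading near zero.

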